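Lock off the shaker, seat the raised jar lid, release the stop

TASK

Lock the sample shaker off: press its red mushroom stop down until it latches and stays down by itself. Then push the one violet jar lid that stands raised fully home, and only after that turn the red head clockwise and let go of it, so that the stop springs back up. Leave the jars that are already closed, and everything else on the bench, alone.

Things in the scene. Friction and masses are not known exactly. Their poses are not given: they have to be found in the camera images.
- stop_box: yellow stop enclosure fixed to the bench, 80 x 80 mm and 60 mm high (its grey foot plate 100 x 50 x 6 mm), with a black collar 31 mm across and 12 mm high on top; origin at the centre of its underside, z up. It carries the red mushroom head on its vertical axis
- stop_top (a point): centre of the top of the red mushroom head: 102 mm above the bench when up, about 94 mm when latched. The head is round, 40 mm across; its straight rim for gripping lies 4 to 20 mm below this point, and it has white clockwise arrows on top. Under the rim there is free space of 10 mm (up) or 2 mm (latched) to the collar and 22 or 14 mm to the yellow box top beside it. The point turns with the head
- stop (a joint): depth of the red head in m: 0 up, 0.0085 hard down. A spring pushes it up; pressing takes about 5 N. It latches past 0.0075 and then stays at about 0.0075 when let go
- stop_turn (a joint): turn of the red head in rad, clockwise seen from above, 0 at rest, end stop at 1.05; a weak spring (under 0.1 N m) turns it back when let go. Turning a latched head past about 0.65 frees the latch: the head then springs up as soon as it is no longer held, so let go while it is turned (0.8 to 1.0), not after turning back
- shaker: white laboratory shaker fixed on the bench, aluminium platform 280 x 260 mm with its top at 90 mm; origin at the centre of its underside. Four jars are clipped on the platform, centres about 60 mm either side of its middle along its x and y
- lid_top (a point): centre of the flat top of the raised lid: violet, round, 70 mm across, 16 mm thick, on one of the four jars (which one varies). Raised it lies 173 to 176 mm above the bench, with a bright green seal band showing under it; home it lies at 164 mm, like the other lids, and the band is hidden
- lid (a joint): how far that lid has been pushed down in m: 0 to 0.003 at the start, 0.012 fully home. It slides straight down under about 3 N and stays where it is left
- jar_b_top (a point): centre of the lid top of a closed jar (70 mm across), 164 mm above the bench; do not touch
- jar_c_top (a point): the same of another closed jar; do not touch
- jar_d_top (a point): the same of another closed jar; do not touch
- jar_b: closed jar, 64 mm across; origin at the centre of its underside, on the platform
- jar_c: another closed jar, as jar_b
- jar_d: another closed jar, as jar_b
- brain_model_mid (a point): loose tan brain model, about 120 x 100 mm, 62 mm high, at its centre; leave alone
- steel_bowl_mid (a point): loose steel bowl, 100 mm across, 45 mm high, at its centre; leave alone
- forceps_mid (a point): loose steel forceps lying flat, 140 mm long, 8 mm high, at their centre; leave alone
- reagent_jar_mid (a point): loose amber glass jar, 60 mm across, 110 mm high, at its centre; leave alone
Things that resemble listed ones, but are neither listed nor needed, are in the scene too. What is shaped like the stop_box but pink or turquoise is not meant.

How it is judged:
On the way, in this order (a step that is already met when the one before it is completed fails the run):
1. the stop is latched down and let go, the lid still raised (value of joint stop above 0.006 m and value of joint lid below 0.006 m and contact force between anything else and stop_box below 0.5 N), for 0.2 s.
2. the raised lid is pushed fully home while the stop stays latched (value of joint lid above 0.0105 m and value of joint stop above 0.006 m), for 0.2 s.
3. the red head is turned clockwise (value of joint stop_turn above 0.5 rad and value of joint lid above 0.0105 m), for 0.05 s.
At the end, for the whole second after the job is handed in: The red stop is fully up (within 1.5 mm) and turned back to rest (within 0.2 rad), the formerly raised lid is home (within 1.5 mm), and the brain model, bowl, forceps and reagent jar are within 30 mm of where they stood (value of joint stop below 0.0015 m and value of joint stop_turn below 0.2 rad and value of joint lid above 0.0105 m and distance of each of brain_model_mid, steel_bowl_mid, forceps_mid, reagent_jar_mid from where it was at the start of the episode below 0.03 m); the robot touches nothing.
It fails at once if a closed jar is pushed or struck (over 3 N) (contact force between anything else and jar_b above 3 N or contact force between anything else and jar_c above 3 N or contact force between anything else and jar_d above 3 N).
It fails at once if a bystander is moved more than 30 mm (distance of any of brain_model_mid, steel_bowl_mid, forceps_mid, reagent_jar_mid from where it was at the start of the episode above 0.03 m).
It also fails if it takes over 64 s, if anything falls off the work surface, if the arm or the gripper's body presses on something with over 40 N, if the wrist force passes 120 N, or if a joint passes its speed limit or range.

ROBOT

A 6-joint arm with a two-finger parallel gripper is mounted at the origin on the work surface. World frame = base frame: x ahead of the robot, y to its left, z up, the work surface at z = 0. Lengths are in m, angles in rad, forces in N, time in s.
With the tool pointing down it reaches from about 0.25 to 0.725 m from the base axis. Payload 4 kg.
Tool frame: the origin (TCP) lies midway between the tips of the shut fingers; the grasp point (between the pads) lies 19 mm behind it; z points along the fingers, x is the direction in which the jaws open and shut, and the axes are right-handed (so a half turn about z gives the same grasp; the last joint's range is limited). The gripper opens to 85 mm and grips with 20 to 120 N. Pads are 22 mm wide; open, the fingers measure 114 mm over their backs; the gripper's body (76 mm by 85 mm) begins 54 mm behind the grasp point. The pads swing forward as they close: fully open they stand 13 mm farther back than shut.
Start: joints at [1.223, 0.241, 0.005, 1.335, 0, 1.571], TCP at [0.17, 0.47, 0.231] pointing down, gripper open.
Joint ranges: [-2.72, 2.72], [-1.05, 1.87], [-1.09, 1.28], [-1.99, 2.15], [-1.42, 1.44], [-3.14, 3.14]. Speed limits (rad/s): [2.79, 2.79, 3.14, 3.14, 3.14, 3.14].

INTERFACE

Orientations are given as a unit quaternion [x, y, z, w].
In Python, from workcell import bot, vision, ticket gives the robot as it stands.
- The arm moves only by the tool play_rows, never from a script. Its argument "deltas" is one flat list of numbers, 5 for each row, row after row: the opening, from 0 (shut) to 1 (fully open), then the shift along the tool's x, y, z in units of 60 mm (1.0 is 60 mm), then the turn about the tool's z in degrees. A call has 1 to 12 rows; each row shifts and turns the pose as measured when the row begins, along the tool's axes as they then stand; what a row does not reach is not made up. A row lasts 1/8 s, in which the tool goes at most 62.5 mm and 10.7 degrees, less where a joint would pass 70% of its speed; a pose out of reach is approached as far as the arm can. A call is refused whole if a number of a shift passes 1 or a number of a turn 10.7, either way. A call with a gripper value outside its range is refused whole. The fingers move at their own pace and stop on an object; the grip force is fixed at half the most. Time passes only in rows, so rows that do not move let the fingers close. It gives the time, the measured TCP pose, the force and the opening at its end, in the units of the state.
- bot.get_obs(): the state, without advancing time (a new reading comes with each control period).
- vision.camera(name): name is "scene" or "side" or "wrist"; returns a dict with "color" (400x640x3 uint8, blue, green, red), "intrinsics" (3x3 intrinsics, pixels), "rvec" (rotation vector, rad) and "tvec" (3), from world to camera coordinates, as OpenCV has them. Camera axes: x right, y down, z forward; pixel columns grow to the right and rows downward; lengths in m; the calibration is good to about 2 mm. A picture is of the moment at which its call begins. There is no depth.
- ticket.job_done(): hands the job in, once; it reports no verdict.
The state is a dict: "clock": time; "joint_pos": joint angles; "joint_vel": joint speeds; "tau": joint torques, N m; "eef_pos": TCP position; "tool_rot": TCP orientation; "ft_force": force on the tool from outside, world axes, zero at the start; "ft_torque": the same for the moment, N m; "grip_width": finger opening in m.
Only numpy, scipy, OpenCV 4.12 (cv2) and the standard library are available. Lean on these libraries where they do the work, as an engineer would, in place of code of your own. Each camera call takes 0.05 s, during which the arm holds its last target. There are 200 camera calls.

## Working session

There is one attempt and no reset: what is moved stays moved. The work goes in short steps, Python scripts to look and compute and a tool call to move; the robot and the scene stay as the last step left them, time stands still between calls to the robot, and variables do not carry over. Pictures are saved under pics/ and viewed, about 8 in all and at most 12, crops included, and the job is handed in when it is done.

Besides the shell and the picture viewer there is one more tool, called after "Call:" as name(argument=value, ...) on one line, values as JSON. play_rows: Moves the arm, as the interface text tells. Its arguments: {"type":"object","properties":{"deltas":{"type":"array"}},"required":["deltas"]}

```bash
ls; mkdir -p pics
python3 - <<'E'
from workcell import bot, vision
import cv2,pickle
o=bot.get_obs();print({k:o[k] for k in('clock','joint_pos','eef_pos','tool_rot','ft_force','grip_width')})
d={n:vision.camera(n) for n in("scene","side","wrist")}
pickle.dump(d,open('c0.pkl','wb'))
for n in d: cv2.imwrite(f'pics/{n}0.png',d[n]['color'])
E
```

```text
pics
{'clock': 0.0, 'joint_pos': array([1.22298963e+00, 2.41430311e-01, 3.75068184e-03, 1.33518427e+00,
       1.75516088e-05, 1.57079811e+00]), 'eef_pos': array([0.17020428, 0.4694865 , 0.23041438]), 'tool_rot': array([ 8.18790852e-01,  5.74090996e-01, -8.51490925e-04,  5.86302757e-04]), 'ft_force': array([ 0.77864168, -0.68215228,  0.25027403]), 'grip_width': 0.0858005807603768}
```

View pics/scene0.png

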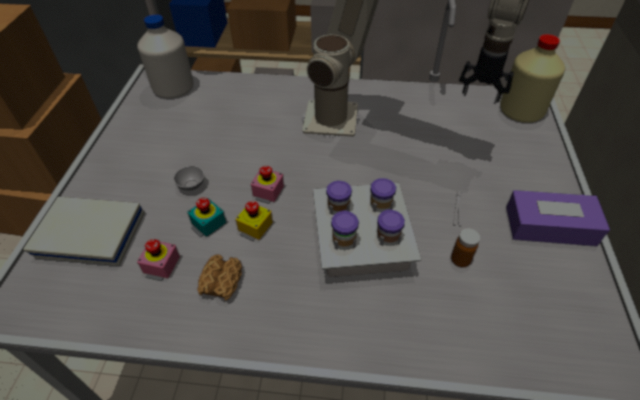

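View pics/side0.png

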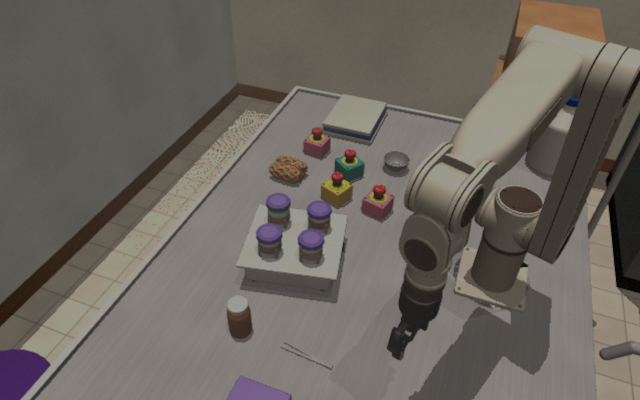

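Scene view: yellow stop about (255,215), four jars at (339,192), (383,190), (345,222), (391,222); the front-left jar seems to show green. Side view: stop about (337,185), green jar about (278,205). I'll zoom in and triangulate.

```bash
cat > h.py <<'E'
import numpy as np,cv2,pickle
def ray(c,uv):
    R=cv2.Rodrigues(np.array(c['rvec'],float))[0];t=np.array(c['tvec'],float).ravel()
    d=R.T@np.linalg.solve(np.array(c['intrinsics']),[uv[0],uv[1],1.]);return -R.T@t,d/np.linalg.norm(d)
def onz(c,uv,z):
    o,d=ray(c,uv);return o+d*(z-o[2])/d[2]
def tri(*cu):
    A=0;b=0
    for c,uv in cu:
        o,d=ray(c,uv);P=np.eye(3)-np.outer(d,d);A=A+P;b=b+P@o
    return np.linalg.solve(A,b)
def proj(c,p):
    return cv2.projectPoints(np.array(p,float).reshape(-1,3),np.array(c['rvec'],float),np.array(c['tvec'],float),np.array(c['intrinsics']),None)[0].reshape(-1,2)
def blobs(c,lo,hi,amin=20):
    m=cv2.inRange(cv2.cvtColor(c['color'],cv2.COLOR_BGR2HSV),lo,hi)
    n,l,s,ce=cv2.connectedComponentsWithStats(m)
    return [(s[i].tolist(),ce[i].round(1).tolist()) for i in range(1,n) if s[i,4]>=amin]
E
python3 - <<'E'
from h import *
d=pickle.load(open('c0.pkl','rb'))
a=cv2.resize(d['scene']['color'][150:310,140:440],None,fx=2.66,fy=2.66,interpolation=cv2.INTER_CUBIC)[:, :798]
b=cv2.resize(d['side']['color'][100:300,230:430],None,fx=2,fy=2,interpolation=cv2.INTER_CUBIC)
cv2.imwrite('pics/z0.png',a)
b=cv2.resize(d['side']['color'][110:310,220:420],None,fx=3,fy=3,interpolation=cv2.INTER_CUBIC)
cv2.imwrite('pics/z1.png',b)
for n in('scene','side'):
    print(n,'cam',ray(d[n],(320,200))[0].round(3))
    print('violet',blobs(d[n],(118,60,40),(150,255,255)))
    print('red',[x for x in blobs(d[n],(0,180,90),(6,255,255),10)],[x for x in blobs(d[n],(174,180,90),(180,255,255),10)])
    print('yellow',blobs(d[n],(20,150,60),(32,255,255)))
    print('green',blobs(d[n],(45,90,60),(80,255,255),4))
E
```

```text
scene cam [1.369 0.12  1.074]
violet [([371, 178, 25, 22, 429], [382.7, 188.4]), ([327, 181, 25, 21, 427], [338.5, 190.9]), ([511, 190, 99, 56, 3756], [559.2, 219.2]), ([378, 209, 26, 25, 508], [390.4, 221.1]), ([332, 210, 27, 25, 511], [344.3, 222.0])]
red [([540, 34, 19, 10, 142], [549.2, 39.0]), ([260, 167, 12, 8, 49], [265.1, 170.6]), ([197, 199, 12, 9, 66], [202.6, 203.2]), ([246, 203, 12, 8, 61], [251.8, 206.4]), ([146, 240, 14, 11, 85], [152.1, 245.3])] []
yellow [([258, 173, 18, 12, 109], [266.6, 179.4]), ([196, 204, 19, 14, 107], [205.1, 212.1]), ([236, 206, 35, 33, 637], [252.7, 221.7]), ([145, 244, 22, 17, 160], [156.6, 254.1])]
green [([208, 203, 8, 16, 24], [212.9, 210.3]), ([194, 208, 2, 4, 5], [194.4, 209.4]), ([194, 213, 7, 6, 9], [196.4, 215.8]), ([342, 236, 5, 1, 5], [344.0, 236.0])]
side cam [0.153 1.087 1.12 ]
violet [([266, 193, 24, 19, 336], [277.7, 201.9]), ([307, 201, 24, 18, 349], [319.0, 209.4]), ([257, 223, 25, 21, 402], [268.7, 233.0]), ([298, 229, 26, 21, 415], [310.6, 238.8]), ([0, 349, 50, 51, 1844], [19.0, 372.2]), ([227, 376, 64, 24, 902], [255.0, 391.2])]
red [([378, 186, 6, 6, 16], [380.2, 187.9])] []
yellow [([311, 136, 13, 6, 21], [318.9, 139.5]), ([342, 157, 15, 8, 48], [348.6, 161.6]), ([322, 179, 30, 17, 223], [336.7, 187.0]), ([370, 192, 17, 11, 69], [377.9, 198.0])]
green [([271, 211, 15, 3, 18], [278.2, 212.4])]
```

View pics/z0.png

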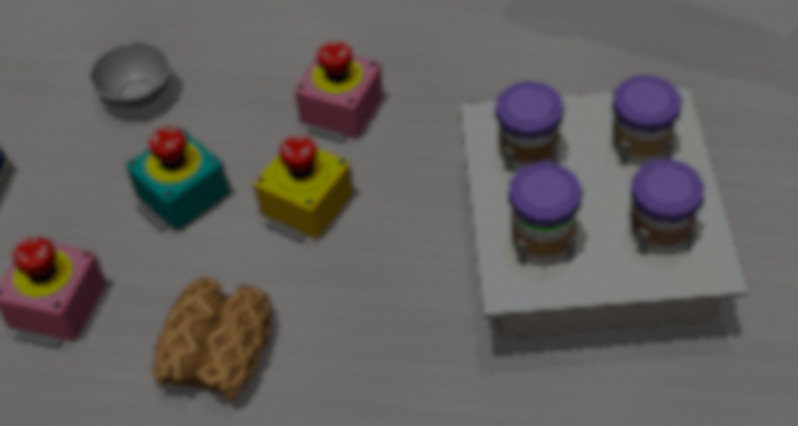

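View pics/z1.png

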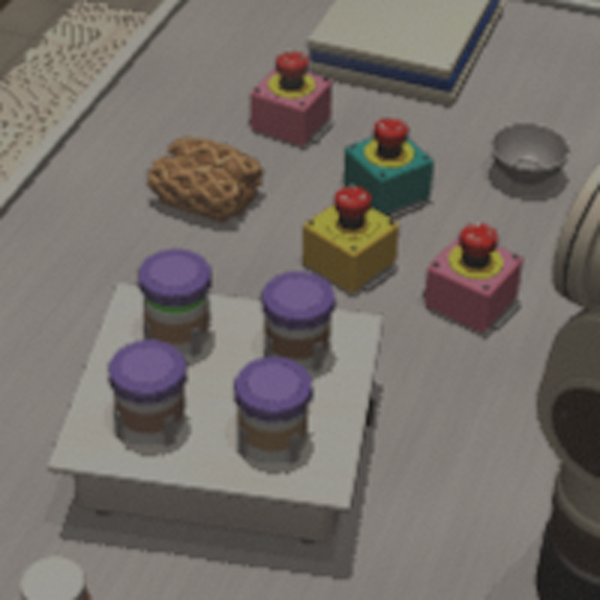

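Zoomed views: only one jar has green under its lid, at scene (344,222) and side (278,202). The yellow stop's red head is at scene (251.7,205) and side (337.3,176).

Run:
```python
from h import *
d=pickle.load(open('c0.pkl','rb'));S,D=d['scene'],d['side']
print('head',tri((S,(251.8,205.5)),(D,(337.3,175.8))).round(4),onz(S,(251.8,205),.102).round(4),onz(D,(337.3,175.5),.102).round(4))
for n,a,b,z in(('green',(344.3,220.5),(277.7,200.3),.175),('A',(382.7,187),(310.6,237.2),.164),('B',(338.5,189.5),(319,207.8),.164),('C',(390.4,219.6),(268.7,231.4),.164)):
    print(n,tri((S,a),(D,b)).round(4),onz(S,a,z).round(4),onz(D,b,z).round(4))
# box corners on top z=.06 from scene crop
f=lambda p:(p[0]/2.66+140,p[1]/2.66+150)
g=lambda p:(p[0]/3+220,p[1]/3+110)
for p in((256,182),(312,212),(351,160)): print('yc',onz(S,f(p),.06).round(3))
for p in((303,236),(352,260),(397,241)): print('yc side',onz(D,g(p),.06).round(3))
for p in((463,107),(486,312),(743,290),(687,90)): print('plat',onz(S,f(p),.09).round(3))
for p in((297,60),(335,95),(384,65),(341,135),(128,168),(228,187)): print('neigh',onz(S,f(p),.06).round(3))
print('pinkhead',onz(S,(265,169.5),.102),'teal',onz(S,(202.6,202),.102))
from scipy.spatial.transform import Rotation as R
print(R.from_quat([.81879,.57409,-.00085,.000586]).as_matrix().round(3))
```

```text
head [ 0.5427 -0.1752  0.097 ] [ 0.5444 -0.1747  0.102 ] [ 0.5415 -0.1696  0.102 ]
green [0.6352 0.0945 0.1745] [0.6344 0.0935 0.175 ] [0.6354 0.0967 0.175 ]
A [0.4957 0.1899 0.163 ] [0.4963 0.1895 0.164 ] [0.4955 0.1913 0.164 ]
B [0.5172 0.0695 0.1632] [0.5177 0.0694 0.164 ] [0.5169 0.0707 0.164 ]
C [0.6102 0.2118 0.163 ] [0.6104 0.2112 0.164 ] [0.6099 0.2133 0.164 ]
yc [ 0.564 -0.222  0.06 ]
yc [ 0.599 -0.153  0.06 ]
yc [ 0.523 -0.124  0.06 ]
yc side [ 0.585 -0.133  0.06 ]
yc side [ 0.52  -0.114  0.06 ]
yc side [ 0.484 -0.164  0.06 ]
plat [ 0.459 -0.006  0.09 ]
plat [0.725 0.047 0.09 ]
plat [0.674 0.294 0.09 ]
plat [0.408 0.241 0.09 ]
neigh [ 0.374 -0.216  0.06 ]
neigh [ 0.427 -0.16   0.06 ]
neigh [ 0.372 -0.111  0.06 ]
neigh [ 0.487 -0.142  0.06 ]
neigh [ 0.559 -0.367  0.06 ]
neigh [ 0.574 -0.25   0.06 ]
pinkhead [ 0.39848377 -0.1643174   0.102     ] teal [ 0.54729146 -0.31788291  0.102     ]
[[ 0.341  0.94  -0.001]
 [ 0.94  -0.341 -0.002]
 [-0.002 -0.    -1.   ]]
```

Call:
play_rows(deltas=[0,-0.62,0.74,0,0,0,-0.62,0.74,0,0,0,-0.62,0.74,0,0,0,-0.62,0.74,0,0,0,-0.62,0.74,0,0,0,-0.62,0.74,0,0,0,-0.62,0.74,0,0,0,-0.62,0.74,0,0,0,-0.62,0.74,0,0,0,-0.62,0.74,0,0,0,-0.62,0.74,0,0,0,-0.62,0.74,0,0])

```text
clock: 1.65
eef_pos: [0.5293, -0.1458, 0.2292]
tool_rot: [0.816, 0.578, 0.0, 0.001]
ft_force: [0.5, 0.3, 0.3]
grip_width: 0.0003
```

Run:
```python
from h import *
from workcell import bot, vision
c=vision.camera('wrist');o=bot.get_obs()
print(o['eef_pos'].round(4),o['joint_pos'].round(3),o['tool_rot'].round(3))
pickle.dump(c,open('w1.pkl','wb'));cv2.imwrite('pics/w1.png',c['color'])
print('cam',ray(c,(320,200))[0].round(3))
for hd in(.102,): print(proj(c,[[.543,-.173,hd],[.5293,-.1458,.229]]).round(1))
r=blobs(c,(0,150,60),(7,255,255),60);print(r)
for s,ce in r: print(onz(c,ce,.1).round(4))
```

```text
[ 0.5326 -0.1521  0.2279] [-0.276  0.346  0.14   1.361 -0.005  0.068] [ 0.818  0.576 -0.     0.003]
cam [ 0.459 -0.12   0.372]
[[300.3 217.4]
 [319.9 256.4]]
[([230, 40, 44, 48, 1247], [251.7, 63.6]), ([280, 197, 37, 37, 791], [298.1, 214.1]), ([158, 243, 36, 32, 683], [175.8, 257.7])]
[ 0.3948 -0.1632  0.1   ]
[ 0.5395 -0.1743  0.1   ]
[ 0.5423 -0.3163  0.1   ]
```

View pics/w1.png

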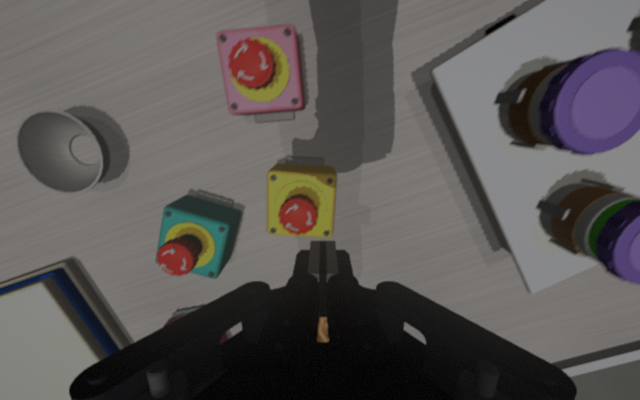

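Wrist view: yellow stop's head at (299,216), the green-banded jar at lower right around (630,235), the fingers just below the stop. Fine alignment, then descend.

Call:
play_rows(deltas=[0,-0.3,0.26,0,0,0,0,0,0.7,0,0,0,0,0.7,0,0,0,0,0.3,0,0,0,0,0,0])

```text
clock: 2.33
eef_pos: [0.5412, -0.1781, 0.1204]
tool_rot: [0.819, 0.573, -0.001, 0.002]
ft_force: [-0.9, 0.2, 0.4]
grip_width: 0.0003
```

Call:
play_rows(deltas=[0,0.06,-0.02,0.2,0,0,0,0,0.1,0,0,0,0,0.1,0,0,0,0,0.05,0,0,0,0,0,0])

```text
clock: 2.95
eef_pos: [0.543, -0.1743, 0.0954]
tool_rot: [0.819, 0.574, 0.0, 0.004]
ft_force: [-1.5, 0.3, 1.9]
grip_width: 0.0
```

Call:
play_rows(deltas=[0,0,0,0.03,0,0,0,0,0.03,0,0,0,0,0.03,0])

```text
clock: 3.32
eef_pos: [0.5434, -0.1743, 0.0934]
tool_rot: [0.819, 0.574, 0.001, 0.005]
ft_force: [-6.9, 1.8, 14.2]
grip_width: 0.0003
```

Call:
play_rows(deltas=[0,0,0,-0.4,0,0,0,0,-0.7,0,0,0,0,-0.7,0,0,0,0,-0.4,0,0,0,0,0,0])

```text
clock: 3.95
eef_pos: [0.5433, -0.1737, 0.2279]
tool_rot: [0.819, 0.574, 0.001, 0.005]
ft_force: [0.0, 0.1, -0.3]
grip_width: -0.0002
```

Run:
```python
from h import *
from workcell import bot, vision
o=bot.get_obs();print(o['eef_pos'].round(4),o['ft_force'].round(2))
d0=pickle.load(open('c0.pkl','rb'));w0=pickle.load(open('w1.pkl','rb'))
w=vision.camera('wrist');s=vision.camera('side');sc=vision.camera('scene')
pickle.dump((w,s,sc),open('c2.pkl','wb'))
f=lambda c,x0,y0,k,n:cv2.resize(c['color'][y0:y0+n,x0:x0+n],(k,k),interpolation=cv2.INTER_CUBIC)
u=proj(w,[.541,-.174,.094])[0].astype(int);print(u,blobs(w,(0,150,60),(7,255,255),60))
im=np.vstack([np.hstack([f(d0['side'],315,160,280,45),f(s,315,160,280,45)]),np.hstack([f(d0['scene'],230,190,280,45),f(sc,230,190,280,45)])])
cv2.imwrite('pics/l.png',im);cv2.imwrite('pics/w2.png',w['color'])
```

```text
[ 0.5433 -0.1737  0.2279] [ 0.01  0.09 -0.3 ]
[320 191] [([251, 5, 46, 55, 1544], [273.9, 32.2]), ([301, 173, 38, 37, 853], [320.0, 190.5]), ([176, 223, 36, 33, 727], [194.0, 238.5])]
```

View pics/l.png

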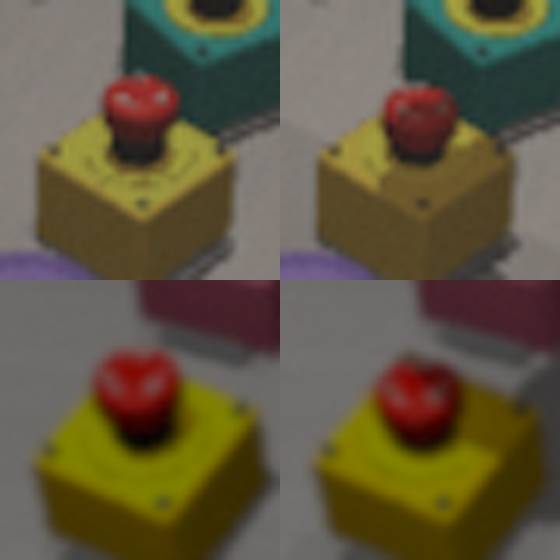

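Side-by-side before/after: the head is clearly lower on its collar in both views, so it is latched. Next, the raised lid.

Call:
play_rows(deltas=[0,0.9,0,0,0,0,0.95,0,0,0,0,0.95,0,0,0,0,0.95,0,0,0,0,0.75,0,0,0,0,0,0,0,0])

```text
clock: 4.85
eef_pos: [0.6321, 0.0863, 0.2087]
tool_rot: [0.82, 0.572, -0.009, -0.003]
ft_force: [-1.2, -0.2, 0.2]
grip_width: 0.0001
```

Run:
```python
from h import *
from workcell import bot, vision
w=vision.camera('wrist');o=bot.get_obs();print(o['eef_pos'].round(4),o['tool_rot'].round(3),o['ft_force'].round(2))
pickle.dump(w,open('w3.pkl','wb'));cv2.imwrite('pics/w3.png',w['color'])
print(proj(w,[[.635,.095,.175],[.517,.07,.164],[.61,.212,.164]]).round(1))
print(blobs(w,(118,60,40),(150,255,255),200))
```

```text
[0.6315 0.0846 0.2086] [ 0.821  0.571 -0.01  -0.003] [-0.22  0.01 -0.19]
[[334.5 233.8]
 [232.5  73.4]
 [490.3 136.9]]
[([370, 0, 80, 26, 1270], [408.8, 8.7]), ([178, 5, 115, 124, 10830], [234.6, 66.7]), ([433, 74, 116, 112, 9736], [491.0, 129.6]), ([285, 177, 102, 96, 6323], [337.9, 220.5]), ([599, 326, 41, 32, 828], [624.1, 341.4])]
```

View pics/w3.png

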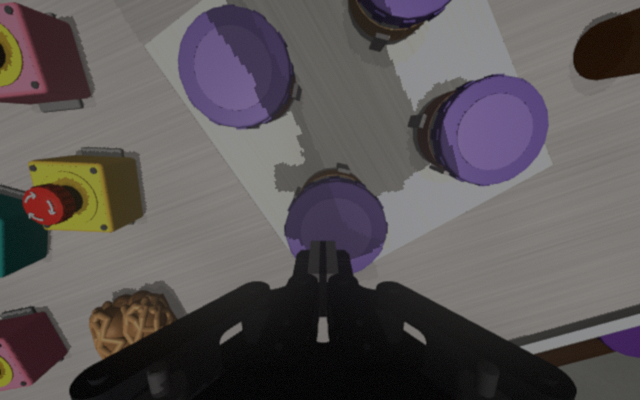

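The wrist view shows the target lid centred at about (336,225), just ahead of the finger tips, with the other lids more than 110 px away. Now pushing it down in small steps.

Call:
play_rows(deltas=[0,0.19,-0.04,0,0,0,0,0,0.4,0,0,0,0,0.1,0,0,0,0,0.08,0,0,0,0,0.04,0,0,0,0,0,0])

```text
clock: 5.65
eef_pos: [0.6322, 0.0929, 0.1716]
tool_rot: [0.823, 0.568, -0.009, -0.003]
ft_force: [0.6, 0.5, -0.5]
grip_width: 0.0003
```

Call:
play_rows(deltas=[0,0,0,0.06,0,0,0,0,0.06,0,0,0,0,0.04,0,0,0,0,0.04,0])

```text
clock: 6.15
eef_pos: [0.6326, 0.0929, 0.164]
tool_rot: [0.823, 0.568, -0.007, -0.002]
ft_force: [-4.5, -0.1, 16.5]
grip_width: 0.0001
```

Call:
play_rows(deltas=[0,0,0,0.04,0,0,0,0,0.03,0])

```text
clock: 6.4
eef_pos: [0.6326, 0.0929, 0.164]
tool_rot: [0.823, 0.568, -0.005, -0.001]
ft_force: [-3.0, 0.1, 7.6]
grip_width: 0.0001
```

Call:
play_rows(deltas=[0,0,0,0.08,0,0,0,0,0.08,0])

```text
clock: 6.65
eef_pos: [0.6327, 0.0929, 0.1639]
tool_rot: [0.823, 0.568, -0.002, 0.001]
ft_force: [-8.2, -1.8, 21.6]
grip_width: -0.0003
```

Lid is against its stop (z 0.164, force rising). Lifting and going back to the stop.

Call:
play_rows(deltas=[0,0,0,-0.5,0,0,0,0,-0.85,0,0,-0.85,0.03,0,0,0,-0.95,0.03,0,0,0,-0.95,0.03,0,0,0,-0.95,0.03,0,0,0.8,-0.8,0.04,0,0,0.8,-0.2,0,0,0,0.8,0,0,0,0])

```text
clock: 7.78
eef_pos: [0.5406, -0.1818, 0.2459]
tool_rot: [0.822, 0.569, -0.003, 0.002]
ft_force: [-0.0, 0.1, 0.8]
grip_width: 0.0544
```

Run:
```python
from h import *
from workcell import bot, vision
w=vision.camera('wrist');s=vision.camera('side');sc=vision.camera('scene');o=bot.get_obs();print(o['eef_pos'].round(4),o['tool_rot'].round(4),o['ft_force'].round(2),o['grip_width'],o['joint_pos'].round(3))
print(proj(w,[[.542,-.174,.094]]).round(1))
r=blobs(w,(0,150,60),(7,255,255),60);print(r)
for b,ce in r: print(onz(w,(b[0]+b[2]/2,b[1]+b[3]/2),.094).round(4))
print('green',blobs(s,(45,90,60),(80,255,255),4),blobs(sc,(45,90,60),(80,255,255),4))
print('violet',blobs(s,(118,60,40),(150,255,255),100)[:4])
f=lambda c,x0,y0,k,n:cv2.resize(c['color'][y0:y0+n,x0:x0+n],(k,k),interpolation=cv2.INTER_CUBIC)
cv2.imwrite('pics/m.png',np.hstack([f(s,250,160,400,100),f(w,220,100,400,200)]))
from scipy.spatial.transform import Rotation as R
M=R.from_quat(o['tool_rot']).as_matrix();print(M.round(3),(M.T@(np.array([.542,-.174,.18])-o['eef_pos'])/.06).round(3))
```

```text
[ 0.5413 -0.1801  0.246 ] [ 0.8212  0.5706 -0.0028  0.0021] [-0.46  1.01 -0.04] 0.06806829182803381 [-0.317  0.378  0.234  1.427 -0.007  0.039]
[[329.3 189.6]]
[([264, 16, 43, 49, 1298], [285.7, 40.3]), ([311, 171, 36, 35, 756], [328.3, 187.7]), ([193, 219, 35, 32, 662], [210.0, 234.2]), ([190, 351, 29, 24, 394], [204.9, 363.0])]
[ 0.3928 -0.1631  0.094 ]
[ 0.5407 -0.1739  0.094 ]
[ 0.5447 -0.3194  0.094 ]
[ 0.7071 -0.4114  0.094 ]
green [] [([208, 203, 8, 16, 24], [212.9, 210.3]), ([194, 208, 2, 3, 4], [194.5, 209.0]), ([194, 213, 7, 6, 10], [196.6, 216.0])]
violet [([267, 196, 23, 18, 338], [277.9, 204.5]), ([308, 201, 24, 19, 355], [319.1, 209.4]), ([257, 223, 25, 21, 402], [268.8, 233.0]), ([298, 229, 26, 21, 421], [310.7, 239.0])]
[[ 0.349  0.937 -0.002]
 [ 0.937 -0.349 -0.007]
 [-0.007  0.    -1.   ]] [ 0.107 -0.025  1.099]
```

View pics/m.png

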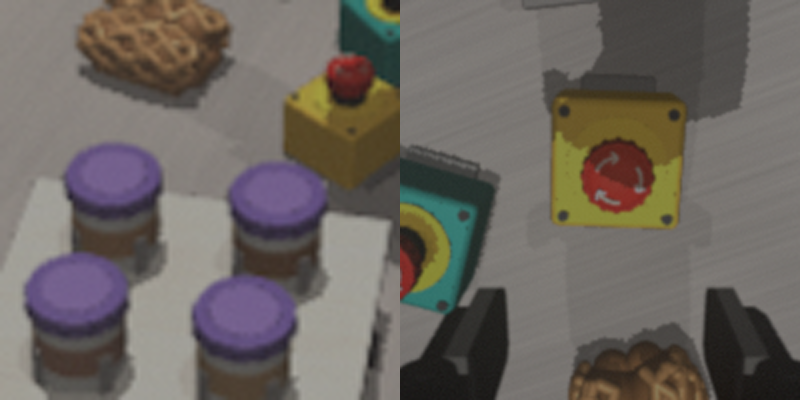

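Green band is gone (lid top in line with the others) and the stop is still latched. Head at about (0.541,-0.174). I'll pre-turn the gripper 50° counter-clockwise and go lower.

Call:
play_rows(deltas=[0.75,0.1,-0.02,0,0,0.75,0,0,0.3,-10,0.75,0,0,0.4,-10,0.75,0,0,0.4,-10,0.75,0,0,0.4,-10,0.75,0,0,0.3,-10,0.75,0,0,0,0,0.75,0,0,0,0])

```text
clock: 8.93
eef_pos: [0.5473, -0.1625, 0.1362]
tool_rot: [0.485, 0.875, -0.002, 0.002]
ft_force: [-0.3, -0.1, -0.2]
grip_width: 0.0639
```

```bash
cat > st.py <<'E'
from h import *
from workcell import bot
from scipy.spatial.transform import Rotation as R
import sys
o=bot.get_obs();print(o['clock'],o['eef_pos'].round(4),o['ft_force'].round(2),o['ft_torque'].round(3),round(o['grip_width'],4),'j6',o['joint_pos'][5].round(3))
M=R.from_quat(o['tool_rot']).as_matrix();print(M.round(3).tolist(),(M.T@(np.array([.5415,-.174,.062])-o['eef_pos'])/.06).round(3))
E
python3 st.py
```

```text
8.925 [ 0.5473 -0.1625  0.1362] [-0.28 -0.12 -0.2 ] [-0.011  0.033  0.011] 0.0639 j6 -0.844
[[-0.53, 0.848, 0.002], [0.848, 0.53, -0.005], [-0.005, -0.001, -1.0]] [-0.104 -0.182  1.237]
```

Call:
play_rows(deltas=[0.75,-0.1,-0.18,0.2,0,0.75,0,0,0.2,0,0.75,0,0,0,0])

```text
clock: 9.3
eef_pos: [0.542, -0.1743, 0.1122]
tool_rot: [0.486, 0.874, -0.002, 0.003]
ft_force: [0.2, 0.4, -0.8]
grip_width: 0.0642
```

```bash
python3 st.py
```

```text
9.3 [ 0.542  -0.1743  0.1122] [ 0.21  0.42 -0.78] [-0.032  0.037  0.052] 0.0642 j6 -0.864
[[-0.527, 0.85, 0.004], [0.85, 0.527, -0.006], [-0.008, 0.0, -1.0]] [ 0.015 -0.005  0.837]
```

Aligned; descending to the rim, then closing.

Call:
play_rows(deltas=[0.75,0,0,0.3,0,0.75,0,0,0.25,0,0.75,0,0,0.2,0,0.75,0,0,0.05,0,0.75,0,0,0,0])

```text
clock: 9.93
eef_pos: [0.543, -0.1753, 0.0631]
tool_rot: [0.487, 0.873, -0.001, 0.004]
ft_force: [0.1, -0.6, -0.7]
grip_width: 0.0641
```

```bash
python3 st.py
```

```text
9.925 [ 0.543  -0.1753  0.0631] [ 0.15 -0.56 -0.69] [-0.033 -0.025  0.032] 0.0641 j6 -0.864
[[-0.526, 0.85, 0.006], [0.85, 0.526, -0.007], [-0.009, 0.002, -1.0]] [ 0.032 -0.011  0.018]
```

Call:
play_rows(deltas=[0.5,0.03,0,0,0,0.3,0,0,0,0,0.3,0,0,0,0,0.3,0,0,0,0])

```text
clock: 10.42
eef_pos: [0.5436, -0.1755, 0.0648]
tool_rot: [0.487, 0.873, -0.002, 0.007]
ft_force: [0.8, -1.8, -2.0]
grip_width: 0.0381
```

```bash
python3 st.py
```

```text
10.425 [ 0.5436 -0.1755  0.0648] [ 0.83 -1.83 -2.05] [-0.141  0.029  0.032] 0.0381 j6 -0.861
[[-0.525, 0.851, 0.01], [0.851, 0.525, -0.01], [-0.014, 0.003, -1.0]] [ 0.041 -0.017  0.047]
```

Rim gripped (38 mm). Turning clockwise.

Call:
play_rows(deltas=[0.3,0,0,0,10,0.3,0,0,0,10,0.3,0,0,0,10,0.3,0,0,0,10])

```text
clock: 10.92
eef_pos: [0.5441, -0.1768, 0.0654]
tool_rot: [0.764, 0.645, 0.0, 0.008]
ft_force: [-0.8, -2.3, 2.5]
grip_width: 0.038
```

```bash
python3 st.py
```

```text
10.925 [ 0.5441 -0.1768  0.0654] [-0.84 -2.29  2.54] [-0.359  0.228  0.077] 0.038 j6 -0.142
[[0.167, 0.986, 0.011], [0.986, -0.167, -0.013], [-0.011, 0.013, -1.0]] [ 0.039 -0.051  0.056]
```

Call:
play_rows(deltas=[0.3,0,0,0,9,0.3,0,0,0,2])

```text
clock: 11.18
eef_pos: [0.5441, -0.1772, 0.0665]
tool_rot: [0.824, 0.566, 0.001, 0.009]
ft_force: [-1.0, -2.4, 2.2]
grip_width: 0.0383
```

```bash
python3 st.py
```

```text
11.175 [ 0.5441 -0.1772  0.0665] [-1.01 -2.38  2.2 ] [-0.142  0.143  0.045] 0.0383 j6 0.057
[[0.359, 0.933, 0.012], [0.933, -0.359, -0.014], [-0.009, 0.016, -1.0]] [ 0.035 -0.06   0.073]
```

Turned 0.92 rad. Let go.

Call:
play_rows(deltas=[0.85,0,0,0,0,0.85,0,0,0,0,0.85,0,0,0,0,0.85,0,0,-0.3,0,0.85,0,0,-0.6,0,0.85,0,0,-0.9,0,0.85,0,0,-0.9,0,0.85,0,0,0,0])

```text
clock: 12.18
eef_pos: [0.5411, -0.1725, 0.2312]
tool_rot: [0.823, 0.568, 0.0, 0.006]
ft_force: [-0.3, 0.5, -0.7]
grip_width: 0.0728
```

```bash
python3 st.py
python3 - <<'E'
from h import *
from workcell import vision
d0=pickle.load(open('c0.pkl','rb'));w=vision.camera('wrist');s=vision.camera('side');sc=vision.camera('scene')
f=lambda c,x0,y0,k,n:cv2.resize(c['color'][y0:y0+n,x0:x0+n],(k,k),interpolation=cv2.INTER_CUBIC)
cv2.imwrite('pics/e.png',np.vstack([np.hstack([f(d0['side'],315,160,250,45),f(s,315,160,250,45),f(w,220,100,250,200)]),np.hstack([f(d0['scene'],230,190,250,45),f(sc,230,190,250,45),f(s,230,120,250,150)])]))
E
```

```text
12.175 [ 0.5411 -0.1725  0.2312] [-0.34  0.54 -0.74] [ 0.018 -0.021 -0.042] 0.0728 j6 0.057
[[0.354, 0.935, 0.007], [0.935, -0.354, -0.009], [-0.006, 0.009, -1.0]] [-0.004 -0.011  2.82 ]
```

View pics/e.png

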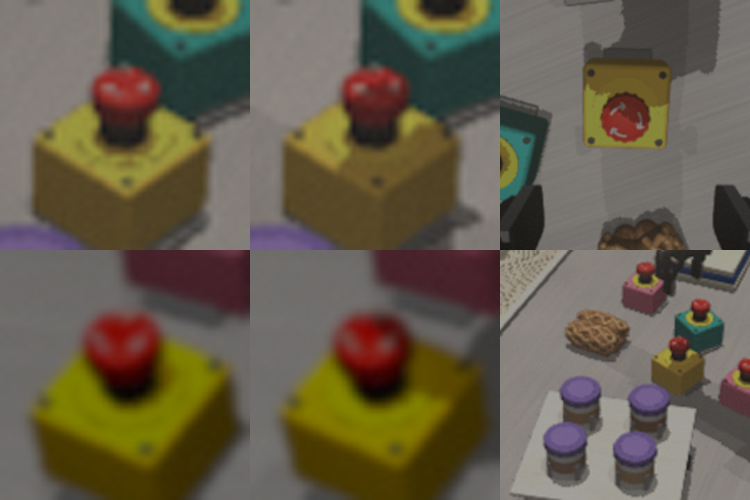

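The head is up in both views and the bystanders look unmoved. One more check: the head's turn, by comparing the arrows with the first pictures.

Run:
```python
from h import *
from workcell import vision,bot
w1=pickle.load(open('w1.pkl','rb'));w2=pickle.load(open('c2.pkl','rb'))[0];w=vision.camera('wrist');sc=vision.camera('scene');s=vision.camera('side')
def top(c,z):  # rectified top-down view of head, 1 mm = 6 px
    P=np.array([[.521,-.194,z],[.561,-.194,z],[.561,-.154,z],[.521,-.154,z]])
    H=cv2.getPerspectiveTransform(proj(c,P).astype(np.float32),np.float32([[0,0],[240,0],[240,240],[0,240]]))
    return cv2.warpPerspective(c['color'],H,(240,240),flags=cv2.INTER_CUBIC)
cv2.imwrite('pics/t.png',np.hstack([top(w1,.102),top(w2,.094),top(w,.102)]))
d0=pickle.load(open('c0.pkl','rb'))
for n,a,b in(('scene',d0['scene'],sc),('side',d0['side'],s)):
    print(n,'red/yellow0',[x[1] for x in blobs(a,(20,150,60),(32,255,255))],[x[1] for x in blobs(b,(20,150,60),(32,255,255))])
    p,q=[[x for x in blobs(k,(0,180,70),(6,255,255),10)] for k in(a,b)];print([x[1] for x in p],[x[1] for x in q])
    print('brown',[x for x in blobs(a,(8,90,60),(18,200,255),80)][:6],[x for x in blobs(b,(8,90,60),(18,200,255),80)][:6])
```

```text
scene red/yellow0 [[266.6, 179.4], [205.1, 212.1], [252.7, 221.7], [156.6, 254.1]] [[267.1, 179.8], [205.1, 212.1], [254.2, 222.3], [156.5, 254.1]]
[[549.1, 39.4], [265.4, 170.9], [202.7, 203.6], [251.8, 207.0], [152.4, 245.6]] [[549.0, 39.4], [266.7, 170.9], [202.7, 203.7], [251.6, 207.1], [152.3, 245.7]]
brown [([228, 0, 61, 12, 567], [259.2, 4.4]), ([0, 3, 30, 29, 468], [10.1, 13.1]), ([186, 22, 127, 38, 1598], [263.6, 46.5]), ([192, 57, 43, 15, 496], [213.1, 64.0]), ([0, 73, 81, 66, 1078], [41.5, 110.0]), ([0, 188, 52, 16, 419], [25.6, 194.3])] [([275, 0, 14, 12, 107], [282.3, 5.8]), ([0, 3, 30, 29, 478], [10.1, 13.2]), ([253, 22, 58, 38, 813], [289.6, 45.1]), ([186, 47, 19, 8, 107], [194.7, 50.4]), ([192, 57, 11, 14, 95], [197.7, 64.6]), ([0, 73, 81, 67, 1117], [41.2, 110.0])]
side red/yellow0 [[318.9, 139.5], [348.6, 161.6], [336.7, 187.0], [377.9, 198.0]] [[317.2, 139.3], [348.8, 161.5], [336.0, 186.4], [377.6, 198.1]]
[[380.2, 187.9]] [[380.4, 187.9]]
brown [([492, 0, 114, 84, 2882], [553.4, 23.4]), ([239, 85, 48, 18, 459], [261.9, 93.6]), ([270, 156, 37, 27, 690], [288.1, 168.7]), ([227, 309, 23, 29, 327], [237.5, 323.3])] [([505, 0, 102, 133, 9167], [552.6, 57.5]), ([239, 86, 48, 17, 449], [262.4, 93.8]), ([270, 156, 37, 27, 691], [288.2, 168.7]), ([585, 157, 30, 15, 177], [600.0, 163.3]), ([227, 308, 23, 30, 400], [238.2, 324.2])]
```

View pics/t.png

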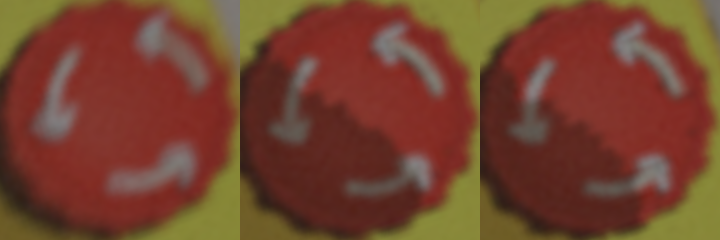

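The rectified head views show the arrows at the same angle as at the start, so it is turned back to rest. Brain model and reagent jar blobs are unmoved. Nothing is being touched (gripper 130 mm above the stop). Handing in.

```bash
python3 -c "
from workcell import ticket; print(ticket.job_done())"
```

```text
the job is handed in; nothing more can be done
None
```

I carried out all three steps in order and handed the job in at about 12.5 s of the 64 s allowed. The hand-in reports no verdict.

- **Stop pressed:** I pressed the yellow box's red head hard down with the shut fingers (about 14 N, tip at z = 0.0934) and lifted off. Two cameras showed it staying down.
- **Lid pushed home:** I pushed the green-banded lid against its stop at z = 0.164 m (up to 22 N). The green band was gone afterwards, and the stop was still down.
- **Head turned and released:** I gripped the rim, turned it clockwise by 0.92 rad at the gripper, opened the fingers while it was turned, and lifted clear.

**Last checks:**
- The head is up in the scene and side views.
- Its arrows are back at their starting angle.
- The brain model and the reagent jar are within about 1 pixel of where they were in the side view.
- The gripper is well clear, at z = 0.23 m with near-zero force.
- I did not measure the bowl or the forceps; the arm did not go down near them.

**Disagreement:** The cameras differed by a few millimetres on the head and lid positions. I used values in between, and the press and the grip both worked.

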